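# Put the tested components away in their trays

### The arm

A 7-joint arm with a two-finger parallel gripper is mounted at the origin on the work surface. World frame = base frame: x ahead of the robot, y to its left, z up, the work surface at z = 0. Lengths are in m, angles in degrees, forces in N, time in s.
With the tool pointing down it reaches from about 0.425 to 0.875 m from the base axis. Payload 4.7 kg.
Tool frame: the origin (TCP) lies between the finger pads; the fingertips stand 8 mm ahead of it and the grasp point (between the pads) lies 11 mm behind it (env.tip_extent is the distance from the TCP to the fingertips, in m); z points along the fingers, y is the line along which they close (so a half turn about z gives the same grasp; the last joint's range is limited). The gripper opens to 87 mm and grips with 3 to 60 N. Pads are 19 mm wide; open, the fingers measure 117 mm over their backs; the gripper's body (75 mm by 190 mm) begins 51 mm behind the grasp point.
Start: joints at [-63.077, 18.392, -4.016, 83.108, 1.295, 78.541, -3.26], TCP at [0.286, 0.584, 0.231] pointing down, gripper open.
Joint ranges: [-163.93, 163.93], [-17.29, 119.83], [-79.2, 71.16], [3.27, 140.29], [-89.18, 269.18], [5.43, 117.66], [-154.24, 154.24]. Speed limits (degrees/s): [147.25, 147.25, 180, 180, 180, 180, 180].

### API

Orientations are given as [roll, pitch, yaw] about the fixed x, y, z axes, in that order (R = Rz(yaw) Ry(pitch) Rx(roll)).
In Python, from cell import sensors, vision, workorder, env gives the robot as it stands.
- The arm moves only by the tool drive_tool, never from a script. Its argument "moves" is a list of rows, each an object of numbers: "x", "y", "z": the shift along the tool's x, y, z in mm; "rx", "ry", "rz": the turn, a rotation vector about the tool's x, y, z in rad; "fingers": the closure, from -1 (fully open) to 1 (shut). In form: [{"x": .., "y": .., "z": .., "rx": .., "ry": .., "rz": .., "fingers": ..}, ...]. A call has 1 to 20 rows; each row is the pose to reach, as a shift and turn from the pose commanded when the call began, along the tool's axes at that moment; what a row does not reach only later rows make up. A row lasts 1/8 s, in which the tool goes at most 62.5 mm and 10.7 degrees, less where a joint would pass 70% of its speed; a pose out of reach is approached as far as the arm can. A call with a gripper value outside its range is refused whole. The fingers move at their own pace and stop on an object; "force" is the grip in N (left out, the last holds). Time passes only in rows, so rows that repeat a pose let the fingers close. It gives the time, the measured TCP pose, the force, the opening and the grip force at its end, in the units of the state.
- sensors.get_obs(): the state, without advancing time (a new reading comes with each control period).
- vision.read_camera(name): name is "side" or "top"; returns a dict with "image" (480x640x3 uint8, red, green, blue), "fx", "fy", "cx", "cy" (pixels), "k1" (the pictures are not rectified: a ray, as slopes to the right and down, at radius r is drawn at 1 + k1 r^2 times it, then the intrinsics apply), "R" (3x3) and "t" (3): a world point X has camera coordinates R X + t. Camera axes: x right, y down, z forward; pixel columns grow to the right and rows downward; lengths in m; the calibration is good to about 2 mm. A picture is of the moment at which its call begins. There is no depth.
- workorder.sign_off(): hands the job in; it is judged then, once.
The state is a dict: "time_s": time; "qpos": joint angles; "joint_velocities": joint speeds; "effort": joint torques, N m; "tool_pos": TCP position; "tool_rot": TCP orientation; "force": force on the tool from outside, world axes, zero at the start; "wrist_torque": the same for the moment, N m; "grip_width": finger opening in m; "grasp_force": force on a finger pad.
Only numpy, scipy, OpenCV 4.12 (cv2) and the standard library are available. Lean on these libraries where they do the work, as an engineer would, in place of code of your own. Each camera call takes 0.05 s, during which the arm holds its last target. There are 200 camera calls.

### The job

Five tested components stand mixed on the mat. Fill up the three blue trays with them, one part to each empty pocket of the tray that already holds its kind: the good transformer, the two black can capacitors and the white relay; the transformer with the red sticker has failed its test and goes in the red reject bin instead. Stand every part upright on the floor of its pocket or of the bin, set down without letting it drop, and let go.

Things in the scene. Friction and masses are not known exactly. Their poses are not given: they have to be found in the camera images.
- transformer_good: Good transformer (no sticker), 36 (x) x 28 (y) x 36 mm high: black foot 7 high, dark core 36 x 20, yellow winding 25 x 28 from height 8 to 29 (grip it across y, from above). Origin: centre of underside, z up. About 85 g. Starts upright on the mat, turned up to 0.5 rad.
- transformer_failed: Failed transformer, with a round red sticker 19 mm across on its top; 36 (x) x 28 (y) x 36 mm high: black foot 7 high, dark core 36 x 20, yellow winding 25 x 28 from height 8 to 29 (grip it across y, from above). Origin: centre of underside, z up. About 85 g. Starts upright on the mat, turned up to 0.5 rad.
- capacitor_a: Electrolytic capacitor, upright black can 30 mm in diameter, 40 high, bright metal top, pale stripe down its side. Origin: centre of underside, z up. About 45 g. Same kind as the other. Starts upright on the mat, turned up to 0.5 rad.
- capacitor_b: Electrolytic capacitor, upright black can 30 mm in diameter, 40 high, bright metal top, pale stripe down its side. Origin: centre of underside, z up. About 45 g. Same kind as the other. Starts upright on the mat, turned up to 0.5 rad.
- relay: Relay: white block on a black base, 34 (x) x 26 (y) x 36 mm high. Origin: centre of underside, z up. About 35 g. Starts upright on the mat, turned up to 0.5 rad.
- transformer_tray: Transformer tray, blue, fixed, turned up to 0.25 rad, 128 (x) x 136 (y) x 20 mm high, origin: centre of underside. 2 x 2 pockets centred at x = +-30, y = +-32 mm in its frame, each 52 (x) x 56 (y) inside, floor 10 mm above table, walls 8 thick, rim at 20. Three hold transformers, held fast (tops 46 above table); the empty pocket is x = -30, y = -32.
- capacitor_tray: Capacitor tray, blue, fixed, turned up to 0.25 rad, 128 (x) x 136 (y) x 20 mm high, origin: centre of underside. 2 x 2 pockets centred at x = +-30, y = +-32 mm in its frame, each 52 (x) x 56 (y) inside, floor 10 mm above table, walls 8 thick, rim at 20. The two at x = +30 hold like capacitors, held fast (tops 50 above table); the two at x = -30 are empty, one for each, either way.
- relay_tray: Relay tray, blue, fixed, turned up to 0.25 rad, 128 (x) x 136 (y) x 20 mm high, origin: centre of underside. 2 x 2 pockets centred at x = +-30, y = +-32 mm in its frame, each 52 (x) x 56 (y) inside, floor 10 mm above table, walls 8 thick, rim at 20. Three hold white relays, held fast (tops 46 above table); the empty pocket is x = -30, y = +32.
- reject_bin: Empty red open bin, 128 (its x) x 136 (its y) x 32 high in mm, walls and floor 4 thick (inner floor 4 above the table), fixed to the table, turned up to 0.25 rad. Origin: centre of its underside; z up.
Mind the look-alikes: they are no part of the job. What is shaped like the transformer_failed but orange or turquoise is not meant.

How it is judged:
By the outcome, as a careful person would: the job done as asked, in the order asked, and still so for the second after the job is handed in, with the robot touching nothing.
It also fails if it takes over 120 s, if anything falls off the work surface, if the arm or the gripper's body presses on something with over 40 N, if the wrist force passes 120 N, or if a joint passes its speed limit or range.

## Working session

There is one attempt and no reset: what is moved stays moved. The work goes in short steps, Python scripts to look and compute and a tool call to move; the robot and the scene stay as the last step left them, time stands still between calls to the robot, and variables do not carry over. Pictures are saved under pics/ and viewed, at most 14 in all, crops included, and the job is handed in when it is done.

Besides the shell and the picture viewer there is one more tool, called by a JSON object that holds its "fn" and its "kwargs", one argument or row to a line. drive_tool: Moves the arm, as the interface text tells. Its arguments: {"type":"object","properties":{"moves":{"type":"array"},"force":{"type":"number"}},"required":["moves"]}

```bash
ls; mkdir -p pics
python3 - <<'E'
from cell import sensors, vision, workorder, env
import cv2,numpy as np,pickle
o=sensors.get_obs()
print({k:np.round(v,3).tolist() for k,v in o.items()}, env.tip_extent)
d={}
for n in("top","side"):
    c=vision.read_camera(n); d[n]=c
    cv2.imwrite(f"pics/{n}0.png",c["image"][:,:,::-1])
    print(n,{k:np.round(v,4).tolist() for k,v in c.items() if k!="image"})
pickle.dump(d,open("cams0.pkl","wb"))
E
```

```text
pics
{'time_s': 0.0, 'qpos': [-63.077, 18.44, -4.016, 83.173, 1.296, 78.539, -3.26], 'joint_velocities': [-0.069, 0.054, -0.082, -0.017, -0.036, -0.015, 0.114], 'effort': [0.0, -49.129, -0.404, -31.253, -0.064, 0.044, 0.0], 'tool_pos': [0.286, 0.583, 0.229], 'tool_rot': [-179.893, 0.007, 153.887], 'force': [0.472, -0.903, -0.538], 'wrist_torque': [-0.018, -0.039, 0.04], 'grasp_force': 0.0, 'grip_width': 0.087} 0.008
top {'fx': 541.9228, 'fy': 541.9228, 'cx': 320.2262, 'cy': 247.5657, 'k1': 0.0338, 'R': [[-0.0124, -0.9999, 0.0043], [-0.9818, 0.0114, -0.1896], [0.1895, -0.0066, -0.9818]], 't': [-0.0115, 0.5335, 1.1631]}
side {'fx': 439.444, 'fy': 439.444, 'cx': 321.4527, 'cy': 239.3732, 'k1': -0.03, 'R': [[0.9539, -0.2998, 0.0142], [-0.1546, -0.5315, -0.8328], [0.2572, 0.7922, -0.5534]], 't': [-0.494, 0.1272, 0.7015]}
```

View pics/top0.png

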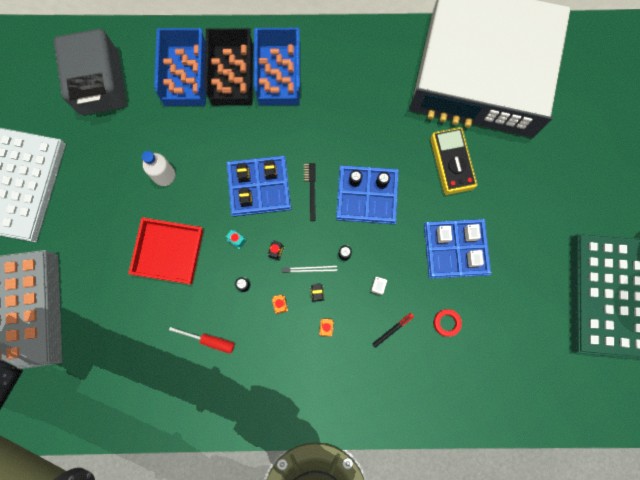

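View pics/side0.png

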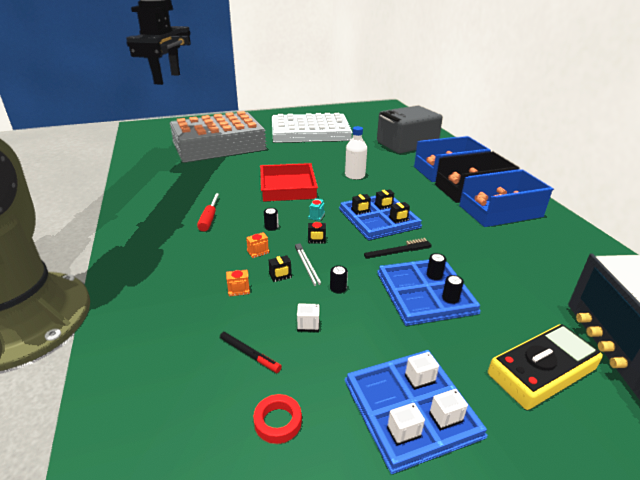

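The top view shows the bin at (166,251) and the trays at (258,185), (368,194) and (458,248). The good transformer is at (317,292), the failed one at (275,250), the cans at (242,285) and (345,253), and the relay at (379,286). The side view agrees. Next I'll fit poses from the silhouettes in both cameras.

```bash
cat > fit.py <<'E'
import cv2,numpy as np
from scipy.optimize import minimize
def proj(c,X):
    p=np.asarray(X)@np.array(c["R"]).T+c["t"]; s=p[:,:2]/p[:,2:]
    s=s*(1+c["k1"]*(s**2).sum(1,keepdims=True))
    return s*[c["fx"],c["fy"]]+[c["cx"],c["cy"]]
def ray(c,uv,z):
    K=np.array([[c["fx"],0,c["cx"]],[0,c["fy"],c["cy"]],[0,0,1]])
    s=cv2.undistortPoints(np.array([[uv]],float),K,np.array([c["k1"],0,0,0]))[0,0]
    R=np.array(c["R"]);o=-R.T@c["t"];d=R.T@[s[0],s[1],1]
    return (o+d*(z-o[2])/d[2])[:2]
def mask(c,kind):
    im=c["image"].astype(float);r,g,b=im[...,0],im[...,1],im[...,2]
    if kind=="red": m=(r>2*g)&(r>2*b)&(r>60)
    elif kind=="blue": m=(b>1.5*g)&(b>1.5*r)&(b>50)
    else: m=~((g>1.25*r)&(g>1.1*b))
    return m.astype(np.uint8)
def box(lx,ly,z0,z1): return np.array([[sx*lx/2,sy*ly/2,z] for sx in(-1,1) for sy in(-1,1) for z in(z0,z1)])
def cyl(r,z0,z1):
    a=np.linspace(0,2*np.pi,40);return np.vstack([np.c_[r*np.cos(a),r*np.sin(a),a*0+z] for z in(z0,z1)])
def comp(c,m,hull,g):
    """connected component of m nearest to the initial projected hull"""
    n,l,st,ce=cv2.connectedComponentsWithStats(m,connectivity=4)
    ok=[i for i in range(1,n) if st[i,4]>60]
    i=min(ok,key=lambda i:np.hypot(*(ce[i]-g)))
    return (l==i).astype(np.uint8),st[i],ce[i]
def hullmask(c,P,x,shape,S=4):
    ca,sa=np.cos(x[2]),np.sin(x[2])
    Q=P@np.array([[ca,sa,0],[-sa,ca,0],[0,0,1]])+[x[0],x[1],0]
    h=cv2.convexHull(proj(c,Q).astype(np.float32))
    return h
def fit(cams,P,kind,x0):
    obs=[]
    for c in cams:
        m=mask(c,kind);h=hullmask(c,P,x0,None);g=h[:,0].mean(0)
        cm,st,ce=comp(c,m,h,g)
        hh=cv2.findContours(cm,cv2.RETR_EXTERNAL,cv2.CHAIN_APPROX_NONE)[0]
        cm=cv2.drawContours(cm,hh,-1,1,-1)
        x,y=max(st[0]-12,0),max(st[1]-12,0);w,hg=st[2]+24,st[3]+24
        obs.append((c,cm[y:y+hg,x:x+w].astype(np.float32),(x,y)))
    S=8
    def cost(v):
        t=0
        for c,m,o in obs:
            h=hullmask(c,P,v,None)[:,0]-o
            a=np.zeros((m.shape[0]*S,m.shape[1]*S),np.uint8)
            cv2.fillPoly(a,[np.round((h+.5)*S*16-8).astype(np.int32)],1,shift=4)
            a=cv2.resize(a.astype(np.float32),m.shape[::-1],interpolation=cv2.INTER_AREA)
            t+=np.abs(a-m).sum()/m.sum()
        return t/len(obs)
    best=None
    for y in(-.4,-.2,0,.2,.4):
        s=np.array([x0[0],x0[1],y])
        r=minimize(cost,s,method="Nelder-Mead",options=dict(initial_simplex=s+np.array([[0,0,0],[.008,0,0],[0,.008,0],[0,0,.15]]),xatol=1e-4,fatol=1e-4))
        if best is None or r.fun<best.fun:best=r
    return best.x,best.fun
T=box(.036,.028,0,.036);C=cyl(.015,0,.04);Rl=box(.034,.026,0,.036)
TR=box(.128,.136,0,.02);BN=box(.128,.136,0,.032)
E
cat > m.py <<'E'
import pickle;from fit import *
d=pickle.load(open("cams0.pkl","rb"));top,side=d["top"],d["side"]
J=[("good",T,"any",(317,292),.02),("fail",T,"any",(275,250),.02),("capL",C,"any",(242,285),.02),("capR",C,"any",(345,253),.02),("relay",Rl,"any",(379,286),.02),
("ttray",TR,"blue",(258,185),.015),("ctray",TR,"blue",(368,194),.015),("rtray",TR,"blue",(458,248),.015),("bin",BN,"red",(166,251),.016)]
for n,P,k,uv,z in J:
    x0=[*ray(top,uv,z),0]
    for nm,cs in(("both",[top,side]),("top",[top]),("side",[side])):
        try:
            x,f=fit(cs,P,k,x0);print(n,nm,np.round(x,4),round(f,3))
        except Exception as e:print(n,nm,e)
E
python3 m.py
```

```text
good both [ 0.4361 -0.0093 -0.0076] 0.212
good top [ 0.4371 -0.0093  0.0195] 0.199
good side [ 0.4346 -0.0115 -0.1124] 0.169
fail both [ 0.5344  0.0861 -0.3238] 0.236
fail top [ 0.5358  0.0848 -0.0965] 0.284
fail side [ 0.5345  0.0863 -0.3225] 0.164
capL both [ 0.4555  0.159  -0.1252] 0.24
capL top [ 0.4569  0.159  -0.1842] 0.328
capL side [ 0.4555  0.1604 -0.4152] 0.138
capR both [ 0.5263 -0.0732 -0.3758] 0.232
capR top [ 0.5258 -0.0728  0.0264] 0.313
capR side [ 0.5261 -0.073   0.4632] 0.151
relay both [ 0.449  -0.1488 -0.3368] 0.091
relay top [ 0.4502 -0.1491 -0.2957] 0.074
relay side [ 0.4485 -0.1473 -0.2987] 0.063
ttray both [0.6919 0.1264 0.0994] 0.29
ttray top [0.6928 0.1263 0.1039] 0.022
ttray side [0.6908 0.126  0.107 ] 0.545
ctray both [ 0.6674 -0.1308 -0.0837] 0.125
ctray top [ 0.6683 -0.1302 -0.0847] 0.018
ctray side [ 0.6666 -0.1316 -0.0801] 0.217
rtray both [ 0.5352 -0.3352  0.0412] 0.156
rtray top [ 0.536  -0.3333  0.0443] 0.024
rtray side [ 0.5346 -0.336   0.0474] 0.261
bin both [ 0.5358  0.3347 -0.1817] 0.039
bin top [ 0.5372  0.335  -0.1779] 0.02
bin side [ 0.533   0.334  -0.1527] 0.035
```

```bash
python3 -c "
import cv2
a=cv2.imread('pics/top0.png')[225:345,220:400];b=cv2.imread('pics/side0.png')[180:340,210:370]
cv2.imwrite('pics/topc.png',cv2.resize(a,None,fx=4,fy=4,interpolation=cv2.INTER_CUBIC))"
```

```text
(no output)
```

View pics/topc.png

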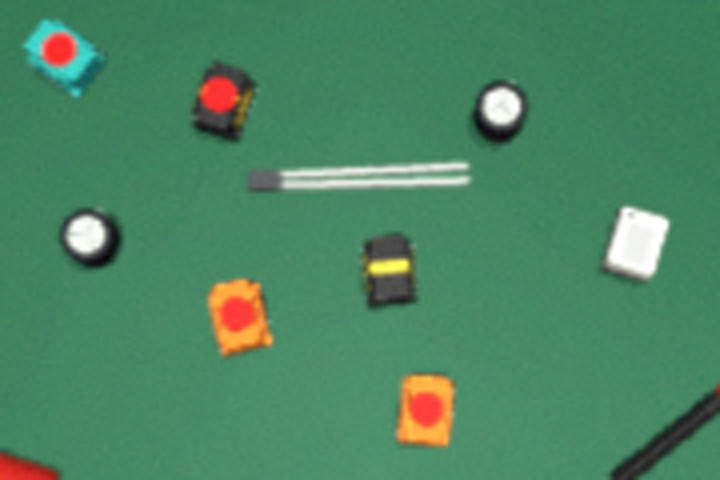

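The crop shows the unstickered black transformer at about (388,268), nearly square to the axes. The stickered one at (222,98) is turned about -0.28 rad, and the relay at (636,243) about -0.3 rad. The cans are at (90,237) and (500,110). I'll write a helper that turns world waypoints into tool shifts.

```bash
cat > go.py <<'E'
import sys,numpy as np
from scipy.spatial.transform import Rotation as Ro
from cell import sensors
o=sensors.get_obs();p=o["tool_pos"];R=Ro.from_euler("xyz",o["tool_rot"],degrees=True)
print("t",round(o["time_s"],2),"pos",np.round(p,4),"rot",np.round(o["tool_rot"],2),"F",np.round(o["force"],1),"w",round(o["grip_width"],4),"gf",round(o["grasp_force"],1))
for a in sys.argv[1:]:   # x,y,z,yaw_rad(of part)
    x,y,z,w=map(float,a.split(","))
    g=Ro.from_euler("xyz",[np.pi,0,np.pi+w])
    print(a,"mm",np.round(R.inv().apply(np.array([x,y,z])-p)*1e3,1),"rv",np.round((R.inv()*g).as_rotvec(),3))
E
python3 go.py .436,-.0095,.12,.08
```

```text
t 0.1 pos [0.2859 0.5832 0.2296] rot [-1.7990e+02  1.0000e-02  1.5389e+02] F [-0.3  0.5  0.1] w 0.0871 gf 0.0
.436,-.0095,.12,.08 mm [-395.6 -466.   110.4] rv [-0.002 -0.    -0.536]
```

{"fn": "drive_tool", "kwargs": {
  "moves": [
    {"x":-396,"y":-466,"z":110,"rz":-0.536,"fingers":-0.3},
    {"x":-396,"y":-466,"z":110,"rz":-0.536,"fingers":-0.3},
    {"x":-396,"y":-466,"z":110,"rz":-0.536,"fingers":-0.3},
    {"x":-396,"y":-466,"z":110,"rz":-0.536,"fingers":-0.3},
    {"x":-396,"y":-466,"z":110,"rz":-0.536,"fingers":-0.3},
    {"x":-396,"y":-466,"z":110,"rz":-0.536,"fingers":-0.3},
    {"x":-396,"y":-466,"z":110,"rz":-0.536,"fingers":-0.3},
    {"x":-396,"y":-466,"z":110,"rz":-0.536,"fingers":-0.3},
    {"x":-396,"y":-466,"z":110,"rz":-0.536,"fingers":-0.3},
    {"x":-396,"y":-466,"z":110,"rz":-0.536,"fingers":-0.3},
    {"x":-396,"y":-466,"z":110,"rz":-0.536,"fingers":-0.3},
    {"x":-396,"y":-466,"z":110,"rz":-0.536,"fingers":-0.3},
    {"x":-396,"y":-466,"z":110,"rz":-0.536,"fingers":-0.3},
    {"x":-396,"y":-466,"z":110,"rz":-0.536,"fingers":-0.3}
  ]
}}

```text
invalid input at $.moves[0]: expected keys x, y, z, rx, ry, rz, fingers
```

```bash
python3 go.py .436,-.0095,.02,.08
python3 - <<'E'
from cell import vision
import cv2
c=vision.read_camera("side")["image"][:,:,::-1]
cv2.imwrite("pics/s1.png",cv2.resize(c[100:320,180:420],None,fx=2.5,fy=2.5))
E
```

```text
t 0.1 pos [0.2859 0.5832 0.2296] rot [-1.7990e+02  1.0000e-02  1.5389e+02] F [-0.3  0.5  0.1] w 0.0871 gf 0.0
.436,-.0095,.02,.08 mm [-395.6 -465.8  210.4] rv [-0.002 -0.    -0.536]
```

View pics/s1.png

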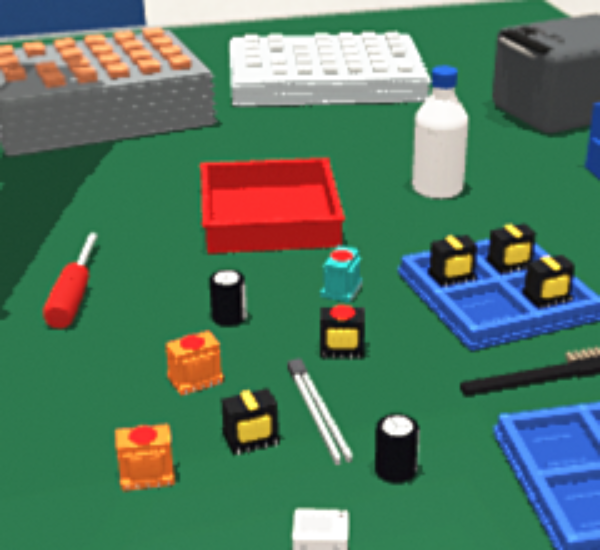

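The move was refused because every row needs all its keys, so this picture shows the same scene: good transformer at (250,420), failed one at (342,330). I'll resend with full rows.

{"fn": "drive_tool", "kwargs": {
  "moves": [
    {"x":-396,"y":-466,"z":110,"rx":0,"ry":0,"rz":-0.536,"fingers":-0.3},
    {"x":-396,"y":-466,"z":110,"rx":0,"ry":0,"rz":-0.536,"fingers":-0.3},
    {"x":-396,"y":-466,"z":110,"rx":0,"ry":0,"rz":-0.536,"fingers":-0.3},
    {"x":-396,"y":-466,"z":110,"rx":0,"ry":0,"rz":-0.536,"fingers":-0.3},
    {"x":-396,"y":-466,"z":110,"rx":0,"ry":0,"rz":-0.536,"fingers":-0.3},
    {"x":-396,"y":-466,"z":110,"rx":0,"ry":0,"rz":-0.536,"fingers":-0.3},
    {"x":-396,"y":-466,"z":110,"rx":0,"ry":0,"rz":-0.536,"fingers":-0.3},
    {"x":-396,"y":-466,"z":110,"rx":0,"ry":0,"rz":-0.536,"fingers":-0.3},
    {"x":-396,"y":-466,"z":110,"rx":0,"ry":0,"rz":-0.536,"fingers":-0.3},
    {"x":-396,"y":-466,"z":110,"rx":0,"ry":0,"rz":-0.536,"fingers":-0.3},
    {"x":-396,"y":-466,"z":110,"rx":0,"ry":0,"rz":-0.536,"fingers":-0.3},
    {"x":-396,"y":-466,"z":110,"rx":0,"ry":0,"rz":-0.536,"fingers":-0.3},
    {"x":-396,"y":-466,"z":110,"rx":0,"ry":0,"rz":-0.536,"fingers":-0.3},
    {"x":-396,"y":-466,"z":110,"rx":0,"ry":0,"rz":-0.536,"fingers":-0.3}
  ]
}}

```text
time_s: 1.9
tool_pos: [0.4366, -0.0078, 0.1207]
tool_rot: [180.0, 0.0, -175.3]
force: [-0.5, 0.2, 0.7]
grip_width: 0.057
grasp_force: 0.0
```

```bash
python3 go.py .436,-.0095,.02,.08
python3 - <<'E'
from cell import vision
import cv2
c=vision.read_camera("side")["image"][:,:,::-1]
cv2.imwrite("pics/s2.png",cv2.resize(c[100:320,180:420],None,fx=2.5,fy=2.5))
E
```

```text
t 1.9 pos [ 0.4366 -0.0078  0.1207] rot [ 1.7999e+02  2.0000e-02 -1.7526e+02] F [-0.5  0.2  0.7] w 0.057 gf 0.0
.436,-.0095,.02,.08 mm [  0.8  -1.6 100.7] rv [0.    0.    0.003]
```

View pics/s2.png

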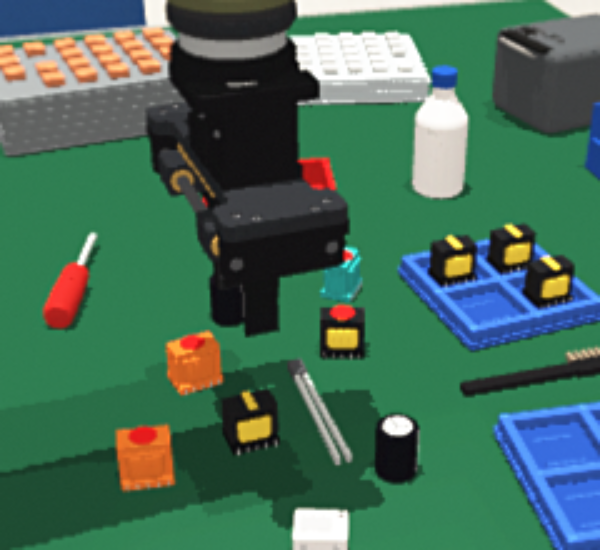

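The gripper hangs above the good transformer, with clear space on both sides. I'll descend and grip.

{"fn": "drive_tool", "kwargs": {
  "force": 20,
  "moves": [
    {"x":1,"y":-1.5,"z":50,"rx":0,"ry":0,"rz":0,"fingers":-0.3},
    {"x":1,"y":-1.5,"z":85,"rx":0,"ry":0,"rz":0,"fingers":-0.3},
    {"x":1,"y":-1.5,"z":100,"rx":0,"ry":0,"rz":0,"fingers":-0.3},
    {"x":1,"y":-1.5,"z":100,"rx":0,"ry":0,"rz":0,"fingers":-0.3},
    {"x":1,"y":-1.5,"z":100,"rx":0,"ry":0,"rz":0,"fingers":1},
    {"x":1,"y":-1.5,"z":100,"rx":0,"ry":0,"rz":0,"fingers":1},
    {"x":1,"y":-1.5,"z":100,"rx":0,"ry":0,"rz":0,"fingers":1},
    {"x":1,"y":-1.5,"z":100,"rx":0,"ry":0,"rz":0,"fingers":1},
    {"x":1,"y":-1.5,"z":100,"rx":0,"ry":0,"rz":0,"fingers":1},
    {"x":1,"y":-1.5,"z":100,"rx":0,"ry":0,"rz":0,"fingers":1}
  ]
}}

```text
time_s: 3.2
tool_pos: [0.4361, -0.0104, 0.0211]
tool_rot: [180.0, 0.0, -175.4]
force: [-0.9, 1.1, 5.9]
grip_width: 0.0278
grasp_force: 20.0
```

```bash
python3 go.py .436,-.0095,.12,.08 .6655,.0914,.1,.104 .6655,.0914,.035,.104
```

```text
t 3.2 pos [ 0.4361 -0.0104  0.0211] rot [ 1.7997e+02  4.0000e-02 -1.7540e+02] F [-0.9  1.1  5.9] w 0.0278 gf 20.0
.436,-.0095,.12,.08 mm [ -0.    1.  -98.9] rv [0.    0.001 0.   ]
.6655,.0914,.1,.104 mm [-236.8   83.2  -78.7] rv [ 0.     0.001 -0.024]
.6655,.0914,.035,.104 mm [-236.8   83.1  -13.7] rv [ 0.     0.001 -0.024]
```

{"fn": "drive_tool", "kwargs": {
  "moves": [
    {"x":0,"y":0,"z":-40,"rx":0,"ry":0,"rz":0,"fingers":1},
    {"x":0,"y":0,"z":-79,"rx":0,"ry":0,"rz":0,"fingers":1},
    {"x":-50,"y":18,"z":-79,"rx":0,"ry":0,"rz":-0.024,"fingers":1},
    {"x":-100,"y":35,"z":-79,"rx":0,"ry":0,"rz":-0.024,"fingers":1},
    {"x":-150,"y":53,"z":-79,"rx":0,"ry":0,"rz":-0.024,"fingers":1},
    {"x":-200,"y":70,"z":-79,"rx":0,"ry":0,"rz":-0.024,"fingers":1},
    {"x":-237,"y":83,"z":-79,"rx":0,"ry":0,"rz":-0.024,"fingers":1},
    {"x":-237,"y":83,"z":-79,"rx":0,"ry":0,"rz":-0.024,"fingers":1},
    {"x":-237,"y":83,"z":-79,"rx":0,"ry":0,"rz":-0.024,"fingers":1},
    {"x":-237,"y":83,"z":-79,"rx":0,"ry":0,"rz":-0.024,"fingers":1}
  ]
}}

```text
time_s: 4.45
tool_pos: [0.6643, 0.0901, 0.0995]
tool_rot: [-180.0, -0.0, -174.1]
force: [0.4, -0.2, -1.1]
grip_width: 0.0279
grasp_force: 20.0
```

```bash
python3 go.py .6655,.0914,.0365,.104
python3 - <<'E'
from cell import vision
import cv2
c=vision.read_camera("side")["image"][:,:,::-1]
cv2.imwrite("pics/s3.png",cv2.resize(c[100:300,280:480],None,fx=3,fy=3))
E
```

```text
t 4.45 pos [0.6643 0.0901 0.0995] rot [-1.7999e+02 -5.0000e-02 -1.7409e+02] F [ 0.4 -0.2 -1.1] w 0.0279 gf 20.0
.6655,.0914,.0365,.104 mm [-1.3  1.2 63. ] rv [-0.    -0.001 -0.001]
```

View pics/s3.png

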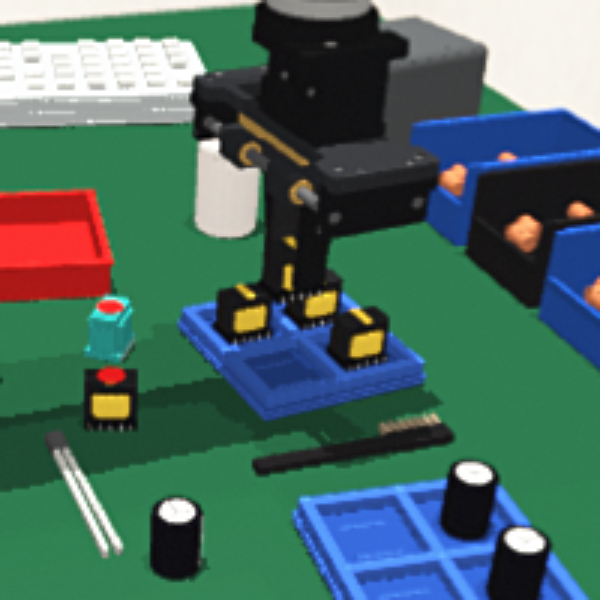

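The transformer is held at about (295,270) above the tray, and the empty pocket at (290,370) is clear. I'll lower it slowly.

{"fn": "drive_tool", "kwargs": {
  "moves": [
    {"x":-1.5,"y":1.5,"z":30,"rx":0,"ry":0,"rz":0,"fingers":1},
    {"x":-1.5,"y":1.5,"z":55,"rx":0,"ry":0,"rz":0,"fingers":1},
    {"x":-1.5,"y":1.5,"z":63,"rx":0,"ry":0,"rz":0,"fingers":1},
    {"x":-1.5,"y":1.5,"z":65,"rx":0,"ry":0,"rz":0,"fingers":1},
    {"x":-1.5,"y":1.5,"z":66,"rx":0,"ry":0,"rz":0,"fingers":1},
    {"x":-1.5,"y":1.5,"z":67,"rx":0,"ry":0,"rz":0,"fingers":1},
    {"x":-1.5,"y":1.5,"z":67,"rx":0,"ry":0,"rz":0,"fingers":1},
    {"x":-1.5,"y":1.5,"z":67,"rx":0,"ry":0,"rz":0,"fingers":1}
  ]
}}

```text
time_s: 5.5
tool_pos: [0.6668, 0.0928, 0.0328]
tool_rot: [180.0, 0.0, -174.0]
force: [-0.6, -0.8, -1.0]
grip_width: 0.0285
grasp_force: 20.0
```

{"fn": "drive_tool", "kwargs": {
  "moves": [
    {"x":0.5,"y":-1,"z":0.5,"rx":0,"ry":0,"rz":0,"fingers":1},
    {"x":0.5,"y":-1,"z":1,"rx":0,"ry":0,"rz":0,"fingers":1},
    {"x":0.5,"y":-1,"z":1.3,"rx":0,"ry":0,"rz":0,"fingers":1},
    {"x":0.5,"y":-1,"z":1.3,"rx":0,"ry":0,"rz":0,"fingers":1}
  ]
}}

```text
time_s: 6.0
tool_pos: [0.6663, 0.0917, 0.0313]
tool_rot: [180.0, 0.0, -174.0]
force: [-0.8, -0.8, -1.3]
grip_width: 0.0276
grasp_force: 20.0
```

Run:
```python
from cell import sensors
for i in range(3):
    o=sensors.get_obs();print(o["tool_pos"],o["force"])
```

```text
[0.66626275 0.09169317 0.03125607] [-0.80731999 -0.82472879 -1.31964518]
[0.66626275 0.09169317 0.03125607] [-0.80731999 -0.82472879 -1.31964518]
[0.66626275 0.09169317 0.03125607] [-0.80731999 -0.82472879 -1.31964518]
```

{"fn": "drive_tool", "kwargs": {
  "moves": [
    {"x":0,"y":0,"z":0.5,"rx":0,"ry":0,"rz":0,"fingers":1},
    {"x":0,"y":0,"z":0.5,"rx":0,"ry":0,"rz":0,"fingers":1}
  ]
}}

```text
time_s: 6.25
tool_pos: [0.6663, 0.0917, 0.0312]
tool_rot: [180.0, 0.0, -174.0]
force: [-2.7, 0.6, 2.2]
grip_width: 0.0277
grasp_force: 20.0
```

{"fn": "drive_tool", "kwargs": {
  "moves": [
    {"x":0,"y":0,"z":0.7,"rx":0,"ry":0,"rz":0,"fingers":1},
    {"x":0,"y":0,"z":0.7,"rx":0,"ry":0,"rz":0,"fingers":0.3},
    {"x":0,"y":0,"z":0.7,"rx":0,"ry":0,"rz":0,"fingers":0},
    {"x":0,"y":0,"z":0.7,"rx":0,"ry":0,"rz":0,"fingers":0},
    {"x":0,"y":0,"z":0.7,"rx":0,"ry":0,"rz":0,"fingers":0},
    {"x":0,"y":0,"z":-15,"rx":0,"ry":0,"rz":0,"fingers":0},
    {"x":0,"y":0,"z":-45,"rx":0,"ry":0,"rz":0,"fingers":0},
    {"x":0,"y":0,"z":-90,"rx":0,"ry":0,"rz":0,"fingers":0},
    {"x":0,"y":0,"z":-90,"rx":0,"ry":0,"rz":0,"fingers":0}
  ]
}}

```text
time_s: 7.38
tool_pos: [0.6697, 0.0918, 0.1268]
tool_rot: [179.9, 0.6, -174.0]
force: [0.2, -0.4, 0.8]
grip_width: 0.0437
grasp_force: 0.0
```

```bash
python3 go.py .526,-.073,.11,0 .526,-.073,.022,0
python3 - <<'E'
from cell import vision
import cv2,numpy as np
c=vision.read_camera("side")["image"][:,:,::-1];t=vision.read_camera("top")["image"][:,:,::-1]
a=cv2.resize(c[150:270,310:450],(700,600)[:2]) if 0 else cv2.resize(c[170:250,320:440],None,fx=3.3,fy=3.3)
b=cv2.resize(t[150:230,210:330],None,fx=3.3,fy=3.3)
cv2.imwrite("pics/s4.png",np.hstack([a,b]))
E
```

```text
t 7.38 pos [0.6697 0.0918 0.1268] rot [ 179.94    0.55 -174.04] F [ 0.2 -0.4  0.8] w 0.0437 gf 0.0
.526,-.073,.11,0 mm [ 160.1 -149.    15.2] rv [0.001 0.01  0.104]
.526,-.073,.022,0 mm [ 161.  -149.1  103.2] rv [0.001 0.01  0.104]
```

View pics/s4.png

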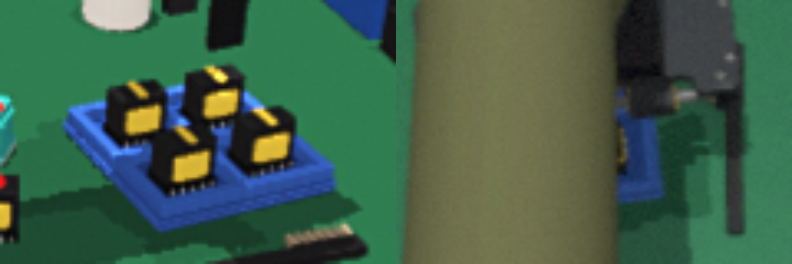

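The good transformer stands squarely in its pocket, at (183,165) in the left view. Next is the right-hand can.

{"fn": "drive_tool", "kwargs": {
  "moves": [
    {"x":55,"y":-50,"z":10,"rx":0,"ry":0,"rz":0.104,"fingers":-0.3},
    {"x":100,"y":-90,"z":12,"rx":0,"ry":0,"rz":0.104,"fingers":-0.3},
    {"x":158,"y":-149,"z":12,"rx":0,"ry":0,"rz":0.104,"fingers":-0.3},
    {"x":158,"y":-149,"z":12,"rx":0,"ry":0,"rz":0.104,"fingers":-0.3},
    {"x":158,"y":-149,"z":12,"rx":0,"ry":0,"rz":0.104,"fingers":-0.3},
    {"x":158,"y":-149,"z":12,"rx":0,"ry":0,"rz":0.104,"fingers":-0.3},
    {"x":158,"y":-149,"z":12,"rx":0,"ry":0,"rz":0.104,"fingers":-0.3}
  ]
}}

```text
time_s: 8.35
tool_pos: [0.5252, -0.0716, 0.1085]
tool_rot: [-180.0, -0.0, -179.9]
force: [0.1, -0.1, 0.6]
grip_width: 0.0563
grasp_force: 0.0
```

```bash
python3 go.py .526,-.073,.021,0
```

```text
t 8.35 pos [ 0.5252 -0.0716  0.1085] rot [-1.8000e+02 -2.0000e-02 -1.7986e+02] F [ 0.1 -0.1  0.6] w 0.0563 gf 0.0
.526,-.073,.021,0 mm [-0.8 -1.4 87.5] rv [-0.    -0.     0.002]
```

{"fn": "drive_tool", "kwargs": {
  "force": 15,
  "moves": [
    {"x":-1,"y":-1.5,"z":45,"rx":0,"ry":0,"rz":0,"fingers":-0.3},
    {"x":-1,"y":-1.5,"z":75,"rx":0,"ry":0,"rz":0,"fingers":-0.3},
    {"x":-1,"y":-1.5,"z":87.5,"rx":0,"ry":0,"rz":0,"fingers":-0.3},
    {"x":-1,"y":-1.5,"z":87.5,"rx":0,"ry":0,"rz":0,"fingers":-0.3},
    {"x":-1,"y":-1.5,"z":87.5,"rx":0,"ry":0,"rz":0,"fingers":1},
    {"x":-1,"y":-1.5,"z":87.5,"rx":0,"ry":0,"rz":0,"fingers":1},
    {"x":-1,"y":-1.5,"z":87.5,"rx":0,"ry":0,"rz":0,"fingers":1},
    {"x":-1,"y":-1.5,"z":87.5,"rx":0,"ry":0,"rz":0,"fingers":1},
    {"x":-1,"y":-1.5,"z":87.5,"rx":0,"ry":0,"rz":0,"fingers":1},
    {"x":-1,"y":-1.5,"z":87.5,"rx":0,"ry":0,"rz":0,"fingers":1}
  ]
}}

```text
time_s: 9.6
tool_pos: [0.5261, -0.0744, 0.0218]
tool_rot: [180.0, 0.0, -180.0]
force: [-1.0, 0.5, 4.8]
grip_width: 0.0296
grasp_force: 15.0
```

```bash
python3 go.py .6403,-.0966,.105,-.083
```

```text
t 9.6 pos [ 0.5261 -0.0744  0.0218] rot [ 1.7998e+02  5.0000e-02 -1.7998e+02] F [-1.   0.5  4.8] w 0.0296 gf 15.0
.6403,-.0966,.105,-.083 mm [-114.3  -22.2  -83.1] rv [0.    0.001 0.083]
```

{"fn": "drive_tool", "kwargs": {
  "moves": [
    {"x":0,"y":0,"z":-40,"rx":0,"ry":0,"rz":0,"fingers":1},
    {"x":0,"y":0,"z":-83,"rx":0,"ry":0,"rz":0,"fingers":1},
    {"x":-45,"y":-9,"z":-83,"rx":0,"ry":0,"rz":0.083,"fingers":1},
    {"x":-90,"y":-18,"z":-83,"rx":0,"ry":0,"rz":0.083,"fingers":1},
    {"x":-114,"y":-22,"z":-83,"rx":0,"ry":0,"rz":0.083,"fingers":1},
    {"x":-114,"y":-22,"z":-83,"rx":0,"ry":0,"rz":0.083,"fingers":1},
    {"x":-114,"y":-22,"z":-83,"rx":0,"ry":0,"rz":0.083,"fingers":1},
    {"x":-114,"y":-22,"z":-83,"rx":0,"ry":0,"rz":0.083,"fingers":1}
  ]
}}

```text
time_s: 10.6
tool_pos: [0.6386, -0.0963, 0.1041]
tool_rot: [180.0, -0.0, 175.2]
force: [0.1, -0.6, -1.4]
grip_width: 0.0296
grasp_force: 15.0
```

```bash
python3 go.py .6403,-.0966,.0318,-.083
```

```text
t 10.6 pos [ 0.6386 -0.0963  0.1041] rot [ 1.7997e+02 -5.0000e-02  1.7524e+02] F [ 0.1 -0.6 -1.4] w 0.0296 gf 15.0
.6403,-.0966,.0318,-.083 mm [-1.8 -0.2 72.3] rv [ 0.001 -0.001 -0.   ]
```

{"fn": "drive_tool", "kwargs": {
  "moves": [
    {"x":-1.5,"y":0,"z":35,"rx":0,"ry":0,"rz":0,"fingers":1},
    {"x":-1.5,"y":0,"z":60,"rx":0,"ry":0,"rz":0,"fingers":1},
    {"x":-1.5,"y":0,"z":69,"rx":0,"ry":0,"rz":0,"fingers":1},
    {"x":-1.5,"y":0,"z":70,"rx":0,"ry":0,"rz":0,"fingers":1},
    {"x":-1.5,"y":0,"z":71,"rx":0,"ry":0,"rz":0,"fingers":1},
    {"x":-1.5,"y":0,"z":71.5,"rx":0,"ry":0,"rz":0,"fingers":1},
    {"x":-1.5,"y":0,"z":72,"rx":0,"ry":0,"rz":0,"fingers":1},
    {"x":-1.5,"y":0,"z":72,"rx":0,"ry":0,"rz":0,"fingers":1}
  ]
}}

```text
time_s: 11.6
tool_pos: [0.6413, -0.0965, 0.0325]
tool_rot: [180.0, 0.0, 175.3]
force: [-0.0, 0.2, -0.7]
grip_width: 0.0296
grasp_force: 15.0
```

{"fn": "drive_tool", "kwargs": {
  "moves": [
    {"x":0.5,"y":0,"z":0.5,"rx":0,"ry":0,"rz":0,"fingers":1},
    {"x":0.5,"y":0,"z":0.8,"rx":0,"ry":0,"rz":0,"fingers":1},
    {"x":0.5,"y":0,"z":1.2,"rx":0,"ry":0,"rz":0,"fingers":1},
    {"x":0.5,"y":0,"z":1.2,"rx":0,"ry":0,"rz":0,"fingers":1}
  ]
}}

```text
time_s: 12.1
tool_pos: [0.6408, -0.0965, 0.0319]
tool_rot: [180.0, 0.0, 175.3]
force: [-1.6, -0.0, 4.9]
grip_width: 0.0297
grasp_force: 15.0
```

Contact at 0.0319 m, so I'll release, retreat and go to the left can.

{"fn": "drive_tool", "kwargs": {
  "moves": [
    {"x":0,"y":0,"z":0,"rx":0,"ry":0,"rz":0,"fingers":0.25},
    {"x":0,"y":0,"z":0,"rx":0,"ry":0,"rz":0,"fingers":0},
    {"x":0,"y":0,"z":0,"rx":0,"ry":0,"rz":0,"fingers":0},
    {"x":0,"y":0,"z":0,"rx":0,"ry":0,"rz":0,"fingers":0},
    {"x":0,"y":0,"z":-15,"rx":0,"ry":0,"rz":0,"fingers":0},
    {"x":0,"y":0,"z":-45,"rx":0,"ry":0,"rz":0,"fingers":0},
    {"x":0,"y":0,"z":-85,"rx":0,"ry":0,"rz":0,"fingers":0},
    {"x":0,"y":0,"z":-85,"rx":0,"ry":0,"rz":0,"fingers":0},
    {"x":0,"y":0,"z":-85,"rx":0,"ry":0,"rz":0,"fingers":0}
  ]
}}

```text
time_s: 13.22
tool_pos: [0.6406, -0.0964, 0.1165]
tool_rot: [180.0, 0.0, 175.3]
force: [0.2, -0.3, -0.0]
grip_width: 0.0437
grasp_force: 0.0
```

```bash
python3 go.py .4555,.1595,.11,0
```

```text
t 13.22 pos [ 0.6406 -0.0964  0.1165] rot [1.7998e+02 3.0000e-02 1.7525e+02] F [ 0.2 -0.3 -0. ] w 0.0437 gf 0.0
.4555,.1595,.11,0 mm [205.6 239.7   6.5] rv [ 0.     0.001 -0.083]
```

{"fn": "drive_tool", "kwargs": {
  "moves": [
    {"x":206,"y":240,"z":6,"rx":0,"ry":0,"rz":-0.083,"fingers":-0.3},
    {"x":206,"y":240,"z":6,"rx":0,"ry":0,"rz":-0.083,"fingers":-0.3},
    {"x":206,"y":240,"z":6,"rx":0,"ry":0,"rz":-0.083,"fingers":-0.3},
    {"x":206,"y":240,"z":6,"rx":0,"ry":0,"rz":-0.083,"fingers":-0.3},
    {"x":206,"y":240,"z":6,"rx":0,"ry":0,"rz":-0.083,"fingers":-0.3},
    {"x":206,"y":240,"z":6,"rx":0,"ry":0,"rz":-0.083,"fingers":-0.3},
    {"x":206,"y":240,"z":6,"rx":0,"ry":0,"rz":-0.083,"fingers":-0.3},
    {"x":206,"y":240,"z":6,"rx":0,"ry":0,"rz":-0.083,"fingers":-0.3},
    {"x":206,"y":240,"z":6,"rx":0,"ry":0,"rz":-0.083,"fingers":-0.3}
  ]
}}

```text
time_s: 14.35
tool_pos: [0.4559, 0.1583, 0.1099]
tool_rot: [-180.0, -0.0, 179.9]
force: [-0.8, 0.5, -0.2]
grip_width: 0.0565
grasp_force: 0.0
```

```bash
python3 go.py .4555,.1595,.0215,0
python3 - <<'E'
from cell import vision
import cv2,numpy as np
c=vision.read_camera("side")["image"][:,:,::-1];t=vision.read_camera("top")["image"][:,:,::-1]
a=cv2.resize(c[230:330,370:490],None,fx=3.3,fy=3.3)
b=cv2.resize(t[150:250,320:440],None,fx=3.3,fy=3.3)
cv2.imwrite("pics/s5.png",np.hstack([a,b]))
E
```

```text
t 14.35 pos [0.4559 0.1583 0.1099] rot [-179.97   -0.    179.85] F [-0.8  0.5 -0.2] w 0.0565 gf 0.0
.4555,.1595,.0215,0 mm [ 0.4  1.2 88.4] rv [-0.    -0.    -0.003]
```

View pics/s5.png

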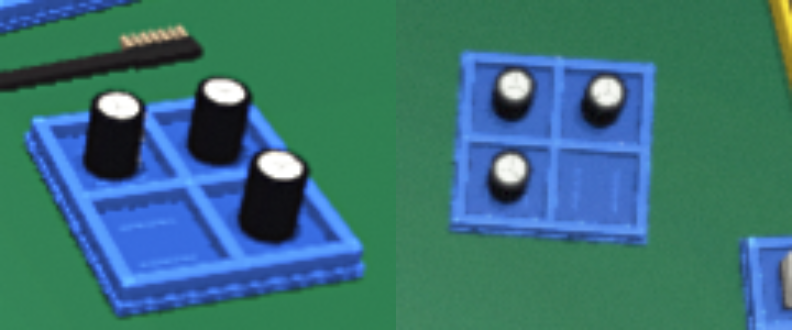

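The first can stands upright in the (-30, +32) pocket, at (510,178) in the right view. Now I'll pick up the second.

{"fn": "drive_tool", "kwargs": {
  "force": 15,
  "moves": [
    {"x":0.5,"y":1,"z":45,"rx":0,"ry":0,"rz":0,"fingers":-0.3},
    {"x":0.5,"y":1,"z":75,"rx":0,"ry":0,"rz":0,"fingers":-0.3},
    {"x":0.5,"y":1,"z":88,"rx":0,"ry":0,"rz":0,"fingers":-0.3},
    {"x":0.5,"y":1,"z":88,"rx":0,"ry":0,"rz":0,"fingers":-0.3},
    {"x":0.5,"y":1,"z":88,"rx":0,"ry":0,"rz":0,"fingers":1},
    {"x":0.5,"y":1,"z":88,"rx":0,"ry":0,"rz":0,"fingers":1},
    {"x":0.5,"y":1,"z":88,"rx":0,"ry":0,"rz":0,"fingers":1},
    {"x":0.5,"y":1,"z":88,"rx":0,"ry":0,"rz":0,"fingers":1},
    {"x":0.5,"y":1,"z":88,"rx":0,"ry":0,"rz":0,"fingers":1},
    {"x":0.5,"y":1,"z":88,"rx":0,"ry":0,"rz":0,"fingers":1}
  ]
}}

```text
time_s: 15.7
tool_pos: [0.4551, 0.1609, 0.0226]
tool_rot: [180.0, 0.0, -180.0]
force: [-0.9, 0.7, 5.9]
grip_width: 0.0296
grasp_force: 15.0
```

```bash
python3 go.py .6349,-.1604,.12,-.083
```

```text
t 15.7 pos [0.4551 0.1609 0.0226] rot [ 1.7997e+02  4.0000e-02 -1.7999e+02] F [-0.9  0.7  5.9] w 0.0296 gf 15.0
.6349,-.1604,.12,-.083 mm [-179.8 -321.3  -97.4] rv [0.001 0.001 0.083]
```

{"fn": "drive_tool", "kwargs": {
  "moves": [
    {"x":0,"y":0,"z":-45,"rx":0,"ry":0,"rz":0,"fingers":1},
    {"x":0,"y":0,"z":-97,"rx":0,"ry":0,"rz":0,"fingers":1},
    {"x":-27,"y":-48,"z":-97,"rx":0,"ry":0,"rz":0.083,"fingers":1},
    {"x":-54,"y":-96,"z":-97,"rx":0,"ry":0,"rz":0.083,"fingers":1},
    {"x":-81,"y":-144,"z":-97,"rx":0,"ry":0,"rz":0.083,"fingers":1},
    {"x":-108,"y":-192,"z":-97,"rx":0,"ry":0,"rz":0.083,"fingers":1},
    {"x":-135,"y":-240,"z":-97,"rx":0,"ry":0,"rz":0.083,"fingers":1},
    {"x":-162,"y":-288,"z":-97,"rx":0,"ry":0,"rz":0.083,"fingers":1},
    {"x":-180,"y":-321,"z":-97,"rx":0,"ry":0,"rz":0.083,"fingers":1},
    {"x":-180,"y":-321,"z":-97,"rx":0,"ry":0,"rz":0.083,"fingers":1},
    {"x":-180,"y":-321,"z":-97,"rx":0,"ry":0,"rz":0.083,"fingers":1},
    {"x":-180,"y":-321,"z":-97,"rx":0,"ry":0,"rz":0.083,"fingers":1},
    {"x":-180,"y":-321,"z":-97,"rx":0,"ry":0,"rz":0.083,"fingers":1}
  ]
}}

```text
time_s: 17.32
tool_pos: [0.6347, -0.1587, 0.1192]
tool_rot: [179.9, 0.0, 175.4]
force: [0.1, 0.7, -0.2]
grip_width: 0.0293
grasp_force: 15.0
```

```bash
python3 go.py .6349,-.1604,.0326,-.083
```

```text
t 17.32 pos [ 0.6347 -0.1587  0.1192] rot [1.7995e+02 1.0000e-02 1.7537e+02] F [ 0.1  0.7 -0.2] w 0.0293 gf 15.0
.6349,-.1604,.0326,-.083 mm [-0.3 -1.8 86.6] rv [0.001 0.    0.002]
```

{"fn": "drive_tool", "kwargs": {
  "moves": [
    {"x":0,"y":-1.5,"z":40,"rx":0,"ry":0,"rz":0,"fingers":1},
    {"x":0,"y":-1.5,"z":72,"rx":0,"ry":0,"rz":0,"fingers":1},
    {"x":0,"y":-1.5,"z":83,"rx":0,"ry":0,"rz":0,"fingers":1},
    {"x":0,"y":-1.5,"z":84.5,"rx":0,"ry":0,"rz":0,"fingers":1},
    {"x":0,"y":-1.5,"z":85.5,"rx":0,"ry":0,"rz":0,"fingers":1},
    {"x":0,"y":-1.5,"z":86,"rx":0,"ry":0,"rz":0,"fingers":1},
    {"x":0,"y":-1.5,"z":86.5,"rx":0,"ry":0,"rz":0,"fingers":1},
    {"x":0,"y":-1.5,"z":86.5,"rx":0,"ry":0,"rz":0,"fingers":1}
  ]
}}

```text
time_s: 18.32
tool_pos: [0.6348, -0.1618, 0.0329]
tool_rot: [180.0, 0.0, 175.3]
force: [-0.1, 0.3, -0.3]
grip_width: 0.0297
grasp_force: 15.0
```

{"fn": "drive_tool", "kwargs": {
  "moves": [
    {"x":0,"y":1,"z":0.4,"rx":0,"ry":0,"rz":0,"fingers":1},
    {"x":0,"y":1,"z":0.8,"rx":0,"ry":0,"rz":0,"fingers":1},
    {"x":0,"y":1,"z":0.8,"rx":0,"ry":0,"rz":0,"fingers":1}
  ]
}}

```text
time_s: 18.7
tool_pos: [0.6348, -0.1617, 0.0327]
tool_rot: [-180.0, 0.0, 175.2]
force: [-2.3, -0.5, 6.4]
grip_width: 0.0293
grasp_force: 15.0
```

{"fn": "drive_tool", "kwargs": {
  "moves": [
    {"x":0,"y":0,"z":0,"rx":0,"ry":0,"rz":0,"fingers":0.25},
    {"x":0,"y":0,"z":0,"rx":0,"ry":0,"rz":0,"fingers":0},
    {"x":0,"y":0,"z":0,"rx":0,"ry":0,"rz":0,"fingers":0},
    {"x":0,"y":0,"z":0,"rx":0,"ry":0,"rz":0,"fingers":0},
    {"x":0,"y":0,"z":-15,"rx":0,"ry":0,"rz":0,"fingers":0},
    {"x":0,"y":0,"z":-45,"rx":0,"ry":0,"rz":0,"fingers":0},
    {"x":0,"y":0,"z":-85,"rx":0,"ry":0,"rz":0,"fingers":0},
    {"x":0,"y":0,"z":-85,"rx":0,"ry":0,"rz":0,"fingers":0},
    {"x":0,"y":0,"z":-85,"rx":0,"ry":0,"rz":0,"fingers":0}
  ]
}}

```text
time_s: 19.82
tool_pos: [0.6347, -0.1606, 0.1172]
tool_rot: [180.0, 0.0, 175.3]
force: [-0.7, -0.1, -0.4]
grip_width: 0.0433
grasp_force: 0.0
```

```bash
python3 go.py .4493,-.1485,.11,-.31
```

```text
t 19.82 pos [ 0.6347 -0.1606  0.1172] rot [1.7998e+02 3.0000e-02 1.7526e+02] F [-0.7 -0.1 -0.4] w 0.0433 gf 0.0
.4493,-.1485,.11,-.31 mm [185.7  -3.2   7.1] rv [0.    0.    0.227]
```

{"fn": "drive_tool", "kwargs": {
  "moves": [
    {"x":50,"y":-1,"z":7,"rx":0,"ry":0,"rz":0.1,"fingers":-0.3},
    {"x":100,"y":-2,"z":7,"rx":0,"ry":0,"rz":0.227,"fingers":-0.3},
    {"x":150,"y":-3,"z":7,"rx":0,"ry":0,"rz":0.227,"fingers":-0.3},
    {"x":186,"y":-3,"z":7,"rx":0,"ry":0,"rz":0.227,"fingers":-0.3},
    {"x":186,"y":-3,"z":7,"rx":0,"ry":0,"rz":0.227,"fingers":-0.3},
    {"x":186,"y":-3,"z":7,"rx":0,"ry":0,"rz":0.227,"fingers":-0.3},
    {"x":186,"y":-3,"z":7,"rx":0,"ry":0,"rz":0.227,"fingers":-0.3}
  ]
}}

```text
time_s: 20.7
tool_pos: [0.45, -0.1485, 0.1097]
tool_rot: [-179.9, 0.0, 162.3]
force: [0.5, 0.9, -1.3]
grip_width: 0.0566
grasp_force: 0.0
```

```bash
python3 go.py .4493,-.1485,.021,-.31
python3 - <<'E'
from cell import vision
import cv2,numpy as np
c=vision.read_camera("side")["image"][:,:,::-1]
cv2.imwrite("pics/s6.png",cv2.resize(c[180:360,240:490],None,fx=3,fy=3))
E
```

```text
t 20.7 pos [ 0.45   -0.1485  0.1097] rot [-1.7994e+02  2.0000e-02  1.6227e+02] F [ 0.5  0.9 -1.3] w 0.0566 gf 0.0
.4493,-.1485,.021,-.31 mm [ 0.8 -0.1 88.7] rv [-0.001  0.     0.001]
```

View pics/s6.png

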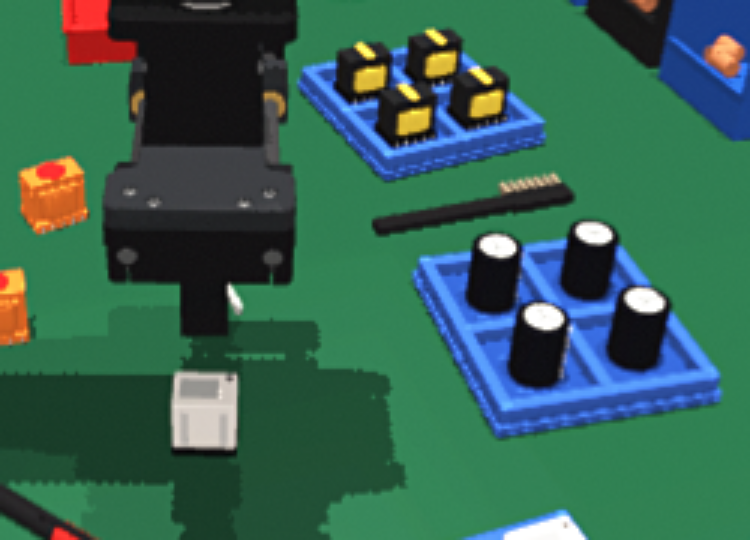

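Both cans stand in their pockets, and the gripper is square above the relay at (205,410). I'll grip the relay.

{"fn": "drive_tool", "kwargs": {
  "force": 15,
  "moves": [
    {"x":1,"y":0,"z":45,"rx":0,"ry":0,"rz":0,"fingers":-0.3},
    {"x":1,"y":0,"z":75,"rx":0,"ry":0,"rz":0,"fingers":-0.3},
    {"x":1,"y":0,"z":88.5,"rx":0,"ry":0,"rz":0,"fingers":-0.3},
    {"x":1,"y":0,"z":88.5,"rx":0,"ry":0,"rz":0,"fingers":-0.3},
    {"x":1,"y":0,"z":88.5,"rx":0,"ry":0,"rz":0,"fingers":1},
    {"x":1,"y":0,"z":88.5,"rx":0,"ry":0,"rz":0,"fingers":1},
    {"x":1,"y":0,"z":88.5,"rx":0,"ry":0,"rz":0,"fingers":1},
    {"x":1,"y":0,"z":88.5,"rx":0,"ry":0,"rz":0,"fingers":1},
    {"x":1,"y":0,"z":88.5,"rx":0,"ry":0,"rz":0,"fingers":1},
    {"x":1,"y":0,"z":88.5,"rx":0,"ry":0,"rz":0,"fingers":1}
  ]
}}

```text
time_s: 22.0
tool_pos: [0.4485, -0.148, 0.0216]
tool_rot: [180.0, 0.0, 162.3]
force: [-1.2, 0.3, 5.9]
grip_width: 0.0261
grasp_force: 15.0
```

```bash
python3 -c "
import numpy as np
a=.045;print(.5353-.03*np.cos(a)-.032*np.sin(a),-.3347-.03*np.sin(a)+.032*np.cos(a))"; python3 go.py .5039,-.3041,.12,.045
```

```text
0.5038908558253595 -0.3040819389539989
t 22.0 pos [ 0.4485 -0.148   0.0216] rot [1.7997e+02 3.0000e-02 1.6225e+02] F [-1.2  0.3  5.9] w 0.0261 gf 15.0
.5039,-.3041,.12,.045 mm [-100.4 -131.7  -98.4] rv [ 0.     0.001 -0.355]
```

{"fn": "drive_tool", "kwargs": {
  "moves": [
    {"x":0,"y":0,"z":-45,"rx":0,"ry":0,"rz":0,"fingers":1},
    {"x":0,"y":0,"z":-98,"rx":0,"ry":0,"rz":0,"fingers":1},
    {"x":-25,"y":-33,"z":-98,"rx":0,"ry":0,"rz":-0.1,"fingers":1},
    {"x":-50,"y":-66,"z":-98,"rx":0,"ry":0,"rz":-0.2,"fingers":1},
    {"x":-75,"y":-99,"z":-98,"rx":0,"ry":0,"rz":-0.3,"fingers":1},
    {"x":-100,"y":-132,"z":-98,"rx":0,"ry":0,"rz":-0.355,"fingers":1},
    {"x":-100,"y":-132,"z":-98,"rx":0,"ry":0,"rz":-0.355,"fingers":1},
    {"x":-100,"y":-132,"z":-98,"rx":0,"ry":0,"rz":-0.355,"fingers":1},
    {"x":-100,"y":-132,"z":-98,"rx":0,"ry":0,"rz":-0.355,"fingers":1},
    {"x":-100,"y":-132,"z":-98,"rx":0,"ry":0,"rz":-0.355,"fingers":1}
  ]
}}

```text
time_s: 23.25
tool_pos: [0.5034, -0.303, 0.1194]
tool_rot: [179.9, 0.0, -177.3]
force: [-0.0, 0.5, 0.2]
grip_width: 0.026
grasp_force: 15.0
```

```bash
python3 go.py .5039,-.3041,.0316,.045
```

```text
t 23.25 pos [ 0.5034 -0.303   0.1194] rot [ 1.7995e+02  3.0000e-02 -1.7732e+02] F [-0.   0.5  0.2] w 0.026 gf 15.0
.5039,-.3041,.0316,.045 mm [-0.4 -1.2 87.8] rv [0.001 0.001 0.002]
```

{"fn": "drive_tool", "kwargs": {
  "moves": [
    {"x":0,"y":-0.5,"z":40,"rx":0,"ry":0,"rz":0,"fingers":1},
    {"x":0,"y":-0.5,"z":72,"rx":0,"ry":0,"rz":0,"fingers":1},
    {"x":0,"y":-0.5,"z":84,"rx":0,"ry":0,"rz":0,"fingers":1},
    {"x":0,"y":-0.5,"z":86,"rx":0,"ry":0,"rz":0,"fingers":1},
    {"x":0,"y":-0.5,"z":87,"rx":0,"ry":0,"rz":0,"fingers":1},
    {"x":0,"y":-0.5,"z":87.5,"rx":0,"ry":0,"rz":0,"fingers":1},
    {"x":0,"y":-0.5,"z":88,"rx":0,"ry":0,"rz":0,"fingers":1},
    {"x":0,"y":-0.5,"z":88,"rx":0,"ry":0,"rz":0,"fingers":1}
  ]
}}

```text
time_s: 24.25
tool_pos: [0.5035, -0.3049, 0.0317]
tool_rot: [-180.0, 0.1, -177.4]
force: [-0.6, -0.0, 1.2]
grip_width: 0.0259
grasp_force: 15.0
```

{"fn": "drive_tool", "kwargs": {
  "moves": [
    {"x":0,"y":0,"z":0.3,"rx":0,"ry":0,"rz":0,"fingers":1},
    {"x":0,"y":0,"z":0.5,"rx":0,"ry":0,"rz":0,"fingers":1},
    {"x":0,"y":0,"z":0.5,"rx":0,"ry":0,"rz":0,"fingers":1}
  ]
}}

```text
time_s: 24.62
tool_pos: [0.5035, -0.3049, 0.0317]
tool_rot: [180.0, 0.1, -177.4]
force: [-2.0, 1.5, 6.8]
grip_width: 0.0258
grasp_force: 15.0
```

Contact, so I'll release and retreat.

{"fn": "drive_tool", "kwargs": {
  "moves": [
    {"x":0,"y":0,"z":0,"rx":0,"ry":0,"rz":0,"fingers":0.25},
    {"x":0,"y":0,"z":0,"rx":0,"ry":0,"rz":0,"fingers":0},
    {"x":0,"y":0,"z":0,"rx":0,"ry":0,"rz":0,"fingers":0},
    {"x":0,"y":0,"z":0,"rx":0,"ry":0,"rz":0,"fingers":0},
    {"x":0,"y":0,"z":-15,"rx":0,"ry":0,"rz":0,"fingers":0},
    {"x":0,"y":0,"z":-45,"rx":0,"ry":0,"rz":0,"fingers":0},
    {"x":0,"y":0,"z":-85,"rx":0,"ry":0,"rz":0,"fingers":0},
    {"x":0,"y":0,"z":-85,"rx":0,"ry":0,"rz":0,"fingers":0},
    {"x":0,"y":0,"z":-85,"rx":0,"ry":0,"rz":0,"fingers":0}
  ]
}}

```text
time_s: 25.75
tool_pos: [0.5032, -0.3046, 0.1161]
tool_rot: [180.0, 0.0, -177.4]
force: [-0.2, 0.4, -0.1]
grip_width: 0.0438
grasp_force: 0.0
```

```bash
python3 go.py .5347,.0858,.115,-.28
```

```text
t 25.75 pos [ 0.5032 -0.3046  0.1161] rot [ 1.7998e+02  4.0000e-02 -1.7740e+02] F [-0.2  0.4 -0.1] w 0.0438 gf 0.0
.5347,.0858,.115,-.28 mm [-49.2 388.6   1.3] rv [0.    0.001 0.325]
```

{"fn": "drive_tool", "kwargs": {
  "moves": [
    {"x":-49,"y":388,"z":1,"rx":0,"ry":0,"rz":0.325,"fingers":-0.2},
    {"x":-49,"y":388,"z":1,"rx":0,"ry":0,"rz":0.325,"fingers":-0.2},
    {"x":-49,"y":388,"z":1,"rx":0,"ry":0,"rz":0.325,"fingers":-0.2},
    {"x":-49,"y":388,"z":1,"rx":0,"ry":0,"rz":0.325,"fingers":-0.2},
    {"x":-49,"y":388,"z":1,"rx":0,"ry":0,"rz":0.325,"fingers":-0.2},
    {"x":-49,"y":388,"z":1,"rx":0,"ry":0,"rz":0.325,"fingers":-0.2},
    {"x":-49,"y":388,"z":1,"rx":0,"ry":0,"rz":0.325,"fingers":-0.2},
    {"x":-49,"y":388,"z":1,"rx":0,"ry":0,"rz":0.325,"fingers":-0.2},
    {"x":-49,"y":388,"z":1,"rx":0,"ry":0,"rz":0.325,"fingers":-0.2},
    {"x":-49,"y":388,"z":1,"rx":0,"ry":0,"rz":0.325,"fingers":-0.2},
    {"x":-49,"y":388,"z":1,"rx":0,"ry":0,"rz":0.325,"fingers":-0.2}
  ]
}}

```text
time_s: 27.12
tool_pos: [0.5346, 0.0836, 0.1148]
tool_rot: [180.0, 0.0, 163.8]
force: [0.0, 0.8, -0.4]
grip_width: 0.0525
grasp_force: 0.0
```

```bash
python3 go.py .5347,.0858,.021,-.28
python3 - <<'E'
from cell import vision
import cv2,numpy as np
c=vision.read_camera("side")["image"][:,:,::-1]
a=cv2.resize(c[150:270,250:370],(396,396));b=cv2.resize(c[330:470,340:480],(396,396))
cv2.imwrite("pics/s7.png",np.hstack([a,b]))
E
```

```text
t 27.12 pos [0.5346 0.0836 0.1148] rot [180.     0.   163.83] F [ 0.   0.8 -0.4] w 0.0525 gf 0.0
.5347,.0858,.021,-.28 mm [ 0.5  2.1 93.8] rv [ 0.     0.    -0.002]
```

View pics/s7.png

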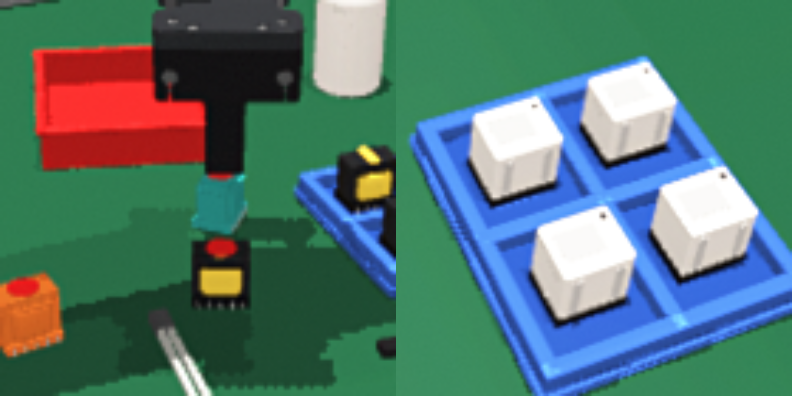

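The relay stands in its pocket, and the gripper is above the stickered black transformer at (220,272), clear of the turquoise one.

{"fn": "drive_tool", "kwargs": {
  "force": 20,
  "moves": [
    {"x":0.5,"y":1.5,"z":45,"rx":0,"ry":0,"rz":0,"fingers":-0.2},
    {"x":0.5,"y":1.5,"z":78,"rx":0,"ry":0,"rz":0,"fingers":-0.2},
    {"x":0.5,"y":1.5,"z":93.5,"rx":0,"ry":0,"rz":0,"fingers":-0.2},
    {"x":0.5,"y":1.5,"z":93.5,"rx":0,"ry":0,"rz":0,"fingers":-0.2},
    {"x":0.5,"y":1.5,"z":93.5,"rx":0,"ry":0,"rz":0,"fingers":1},
    {"x":0.5,"y":1.5,"z":93.5,"rx":0,"ry":0,"rz":0,"fingers":1},
    {"x":0.5,"y":1.5,"z":93.5,"rx":0,"ry":0,"rz":0,"fingers":1},
    {"x":0.5,"y":1.5,"z":93.5,"rx":0,"ry":0,"rz":0,"fingers":1},
    {"x":0.5,"y":1.5,"z":93.5,"rx":0,"ry":0,"rz":0,"fingers":1},
    {"x":0.5,"y":1.5,"z":93.5,"rx":0,"ry":0,"rz":0,"fingers":1}
  ]
}}

```text
time_s: 28.42
tool_pos: [0.535, 0.0868, 0.022]
tool_rot: [180.0, 0.0, 164.0]
force: [-0.6, 0.6, 6.1]
grip_width: 0.0279
grasp_force: 19.9
```

```bash
python3 go.py .5355,.3345,.13,-.175
```

```text
t 28.43 pos [0.535  0.0868 0.022 ] rot [1.7995e+02 4.0000e-02 1.6397e+02] F [-0.6  0.6  6.1] w 0.0279 gf 19.9
.5355,.3345,.13,-.175 mm [  67.9  238.3 -107.8] rv [ 0.001  0.001 -0.105]
```

{"fn": "drive_tool", "kwargs": {
  "moves": [
    {"x":0,"y":0,"z":-50,"rx":0,"ry":0,"rz":0,"fingers":1},
    {"x":0,"y":0,"z":-108,"rx":0,"ry":0,"rz":0,"fingers":1},
    {"x":14,"y":50,"z":-108,"rx":0,"ry":0,"rz":-0.05,"fingers":1},
    {"x":28,"y":100,"z":-108,"rx":0,"ry":0,"rz":-0.1,"fingers":1},
    {"x":43,"y":150,"z":-108,"rx":0,"ry":0,"rz":-0.105,"fingers":1},
    {"x":57,"y":200,"z":-108,"rx":0,"ry":0,"rz":-0.105,"fingers":1},
    {"x":68,"y":238,"z":-108,"rx":0,"ry":0,"rz":-0.105,"fingers":1},
    {"x":68,"y":238,"z":-108,"rx":0,"ry":0,"rz":-0.105,"fingers":1},
    {"x":68,"y":238,"z":-108,"rx":0,"ry":0,"rz":-0.105,"fingers":1},
    {"x":68,"y":238,"z":-108,"rx":0,"ry":0,"rz":-0.105,"fingers":1},
    {"x":68,"y":238,"z":-108,"rx":0,"ry":0,"rz":-0.105,"fingers":1}
  ]
}}

```text
time_s: 29.8
tool_pos: [0.5353, 0.3329, 0.1295]
tool_rot: [180.0, 0.0, 169.9]
force: [0.3, 0.2, -0.9]
grip_width: 0.0278
grasp_force: 19.9
```

```bash
python3 go.py .5355,.3345,.026,-.175
```

```text
t 29.8 pos [0.5353 0.3329 0.1295] rot [1.7999e+02 1.0000e-02 1.6987e+02] F [ 0.3  0.2 -0.9] w 0.0278 gf 19.9
.5355,.3345,.026,-.175 mm [1.000e-01 1.600e+00 1.035e+02] rv [ 0.     0.    -0.002]
```

{"fn": "drive_tool", "kwargs": {
  "moves": [
    {"x":0,"y":0,"z":50,"rx":0,"ry":0,"rz":0,"fingers":1},
    {"x":0,"y":0,"z":85,"rx":0,"ry":0,"rz":0,"fingers":1},
    {"x":0,"y":0,"z":99,"rx":0,"ry":0,"rz":0,"fingers":1},
    {"x":0,"y":0,"z":101,"rx":0,"ry":0,"rz":0,"fingers":1},
    {"x":0,"y":0,"z":102,"rx":0,"ry":0,"rz":0,"fingers":1},
    {"x":0,"y":0,"z":103,"rx":0,"ry":0,"rz":0,"fingers":1},
    {"x":0,"y":0,"z":103.5,"rx":0,"ry":0,"rz":0,"fingers":1},
    {"x":0,"y":0,"z":103.5,"rx":0,"ry":0,"rz":0,"fingers":1}
  ]
}}

```text
time_s: 30.8
tool_pos: [0.535, 0.3343, 0.0262]
tool_rot: [180.0, 0.0, 170.0]
force: [-0.1, -0.4, -1.5]
grip_width: 0.0278
grasp_force: 19.9
```

{"fn": "drive_tool", "kwargs": {
  "moves": [
    {"x":0,"y":0,"z":0.4,"rx":0,"ry":0,"rz":0,"fingers":1},
    {"x":0,"y":0,"z":0.8,"rx":0,"ry":0,"rz":0,"fingers":1},
    {"x":0,"y":0,"z":0.8,"rx":0,"ry":0,"rz":0,"fingers":1}
  ]
}}

```text
time_s: 31.18
tool_pos: [0.535, 0.3343, 0.026]
tool_rot: [180.0, -0.0, 170.0]
force: [-1.8, -1.2, 6.5]
grip_width: 0.0278
grasp_force: 19.9
```

{"fn": "drive_tool", "kwargs": {
  "moves": [
    {"x":0,"y":0,"z":0,"rx":0,"ry":0,"rz":0,"fingers":0.25},
    {"x":0,"y":0,"z":0,"rx":0,"ry":0,"rz":0,"fingers":0},
    {"x":0,"y":0,"z":0,"rx":0,"ry":0,"rz":0,"fingers":0},
    {"x":0,"y":0,"z":0,"rx":0,"ry":0,"rz":0,"fingers":0},
    {"x":0,"y":0,"z":-15,"rx":0,"ry":0,"rz":0,"fingers":0},
    {"x":0,"y":0,"z":-45,"rx":0,"ry":0,"rz":0,"fingers":0},
    {"x":0,"y":0,"z":-100,"rx":0,"ry":0,"rz":0,"fingers":0},
    {"x":0,"y":0,"z":-160,"rx":0,"ry":0,"rz":0,"fingers":0},
    {"x":0,"y":0,"z":-160,"rx":0,"ry":0,"rz":0,"fingers":0},
    {"x":0,"y":0,"z":-160,"rx":0,"ry":0,"rz":0,"fingers":0},
    {"x":0,"y":0,"z":-160,"rx":0,"ry":0,"rz":0,"fingers":0}
  ]
}}

```text
time_s: 32.55
tool_pos: [0.5339, 0.3337, 0.1835]
tool_rot: [-179.9, -0.1, 170.0]
force: [-0.4, 0.2, 0.7]
grip_width: 0.0435
grasp_force: 0.0
```

Run:
```python
from cell import vision
import cv2,numpy as np
c=vision.read_camera("side")["image"][:,:,::-1]
cv2.imwrite("pics/s8.png",cv2.resize(c[100:480,200:520],None,fx=1.5,fy=1.5))
```

```text
(no output)
```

View pics/s8.png

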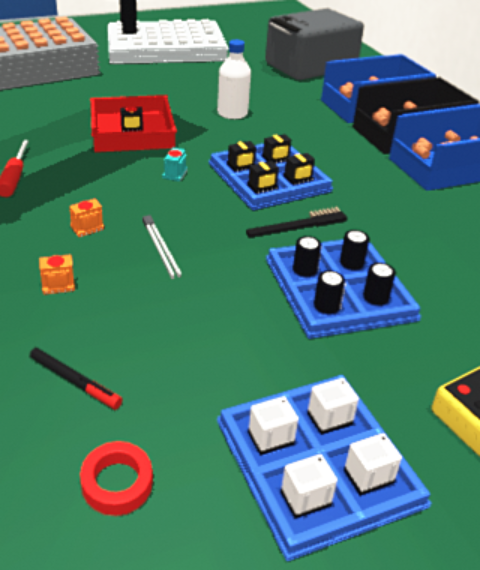

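All five parts stand upright where they belong: the failed transformer in the bin at (132,120) and all three trays full. The gripper is clear, so I'll hand in.

```bash
python3 -c "
from cell import workorder
print(workorder.sign_off())"
```

```text
the job is handed in; nothing more can be done
None
```

The job is handed in at about 33 s on the robot clock: the final side-camera picture shows the good transformer, both capacitors and the relay upright in their tray pockets and the red-sticker transformer upright in the reject bin, though `sign_off()` returned no verdict.

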